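# Fit the return spring on the spring rod

### The arm

A 7-joint arm with a two-finger parallel gripper is mounted at the origin on a cart in front of the work surface, level with it; the furniture and walls round the work are solid. World frame = base frame: x ahead of the robot, y to its left, z up, the work surface at z = 0. Lengths are in m, angles in rad, forces in N, time in s.
With the tool pointing down it reaches from about 0.4 to 0.85 m from the base axis. Payload 10.4 kg.
Tool frame: the origin (TCP) lies between the finger pads; the fingertips stand 17 mm ahead of it and the grasp point (between the pads) lies 2 mm behind it; z points along the fingers, y is the line along which they close (so a half turn about z gives the same grasp; the last joint's range is limited). The gripper opens to 85 mm and grips with 20 to 120 N. Pads are 22 mm wide; open, the fingers measure 114 mm over their backs; the gripper's body (76 mm by 85 mm) begins 54 mm behind the grasp point. The pads swing forward as they close: fully open they stand 13 mm farther back than shut.
Start: joints at [1.304, 0.332, -0.065, 1.46, 0.022, 1.35, -0.088], TCP at [0.151, -0.607, 0.248] pointing down, gripper open.
Joint ranges: [-2.6, 2.6], [-0.5, 2.12], [-1.47, 1.34], [0.16, 2.42], [-1.27, 4.41], [0.06, 2.06], [-2.6, 2.6]. Speed limits (rad/s): [2.22, 2.22, 2.79, 2.79, 3.14, 3.14, 3.14].

### API

Orientations are given as a unit quaternion [x, y, z, w].
In Python, from workcell import readout, imaging, manip gives the robot as it stands. The module is installed in compiled form; this text tells all that it offers.
- The arm moves only by the shell command python3 -m crank 'ROWS' [OPENING] [FORCE]. ROWS is JSON, a list of rows, each a list of 4 numbers: the shift along the tool's x, y, z as a fraction of full scale, then the turn about the tool's z as a fraction of full scale. In form: [[x, y, z, yaw], ...]. A call has 1 to 5 rows; each row is the pose to reach, as a shift and turn from the pose commanded when the call began, along the tool's axes at that moment; what a row does not reach only later rows make up. Full scale, the value 1, is 400 mm for a shift and 60 degrees for a turn. A row lasts 1/12 s, in which the tool goes at most 41.7 mm and 7.16 degrees, less where a joint would pass 70% of its speed; a pose out of reach is approached as far as the arm can. A call with a number of a shift or a turn outside -1 to 1 is refused whole. A call with a gripper value outside its range is refused whole. OPENING is the gripper command: -1 is shut, 1 is fully open, values between are in proportion, set as the call begins (- or left out, the last holds). The fingers move at their own pace and stop on an object; FORCE is the grip in N (left out, the last holds). Time passes only in rows, so rows that repeat a pose let the fingers close. It gives the time, the measured TCP pose, the force, the opening and the grip force at its end, in the units of the state.
- readout.get_obs(): the state, without advancing time (a new reading comes with each control period).
- imaging.camera(name): name is "side" or "top"; returns a dict with "color" (384x512x3 uint8, red, green, blue), "fx", "fy", "cx", "cy" (pixels), "rvec" (rotation vector, rad) and "tvec" (3), from world to camera coordinates, as OpenCV has them. Camera axes: x right, y down, z forward; pixel columns grow to the right and rows downward; lengths in m; the calibration is good to about 2 mm. A picture is of the moment at which its call begins. There is no depth.
- manip.hand_in(): hands the job in; it is judged then, once.
The state is a dict: "clock": time; "joint_pos": joint angles; "joint_velocities": joint speeds; "tau": joint torques, N m; "position": TCP position; "ee_rot": TCP orientation; "ft_force": force on the tool from outside, world axes, zero at the start; "torque": the same for the moment, N m; "grip_width": opening from 0.0 (shut) to 1.0 (fully open); "grasp_force": force on a finger pad.
Only numpy, scipy, OpenCV 4.12 (cv2) and the standard library are available. Lean on these libraries where they do the work, as an engineer would, in place of code of your own. Each camera call takes 0.05 s, during which the arm holds its last target. There are 200 camera calls.

### The job

Fit the loose compression spring on the upright spring rod: thread it over the rod end with its bent-in wire end downwards and ease it down until it sits fully home on the round steel seat. The wire end snags on the two brass collars of the rod, so twist the spring slightly until the wire end finds each notch; only ever press lightly, never driving the sprung rod to its stop. Let go of the spring at the end and leave the jar, the pulley and the bearing where they are.

Things in the scene. Friction and masses are not known exactly. Their poses are not given: they have to be found in the camera images.
- spring: Loose steel compression spring standing upright: outside diameter 32 mm, bore 25 mm, 56 mm high, wire 3.5 mm, pitch 10.5 mm, a flat closed turn at each end, about 60 g, so stiff that it does not give. Origin: on its axis, in the plane of its underside; z up along the axis. In the lowest turn its wire end is bent in on the spring's own -x side (see wire_end).
- wire_end (a point): Inner tip of the spring's bent-in wire end: a straight square tooth 3.5 x 3.5 mm thick in the lowest turn, its centre 1.75 mm above the underside, running radially inwards along the spring's -x side to 6.5 mm from the axis.
- rod_stand: Fixed stand of the spring rod: aluminium base plate 84 x 84 x 12 mm with four screws and a steel sleeve in the middle. Origin: centre of the underside of the plate, on the rod axis; z up. A small red mark on the plate lies on its -x side.
- plunger: Upright sprung steel rod (bare diameter 10 mm) with round seat (diameter 39 mm). Origin: centre of the seat's top face, 40 mm above the bench at rest; axes as rod_stand. Pressed down, rod, seat and collars sink together: it starts at about 3 N, takes 2.5 N more per mm, and meets its hard stop after 8 mm at about 23 N; released, it rises again.
- upper_collar (a point): Centre of the top face of the upper brass collar (diameter 22 mm, 5 mm thick, bevelled rims), 51 mm above the seat. It has one notch, 6.4 mm wide and open to the bare rod, that lets the wire end through. The notch points to the stand's -x side, turned from it by an unknown angle of up to 0.85 rad either way about the rod. The collar does not turn under the hand.
- lower_collar (a point): Centre of the top face of the lower brass collar, 25 mm above the seat: a collar like the upper one, but its notch has an unknown angle of its own (also up to 0.85 rad either way from the stand's -x side). Between the collars (21 mm apart) and below them the spring turns freely. The points' own axes are those of the stand and do not show the notches.
- rod_tip (a point): Centre of the top end of the spring rod (tapered over the last 5 mm), 72 mm above the seat, 112 mm above the bench at rest.
- grease_jar: White jar with black lid, diameter 56 mm, 55 mm high, standing loose; origin at the centre of its underside. Bystander.
- pulley: Turned aluminium pulley, diameter 60 mm, 36 mm high, lying loose; origin at the centre of its underside. Bystander.
- bearing: Ball bearing, diameter 35 mm, 11 mm high, lying loose; origin at the centre of its underside. Bystander.
Not all that is in view belongs to the job. There is more than one size of the rod_stand; the job needs the larger.

How it is judged:
At the end, for the whole second after the job is handed in: The spring stands round the rod with its underside on the seat (within 4 mm of the seat's top face), its axis within 4 mm of the rod's axis and within 0.1 rad of upright, bent-in end downwards, at rest and let go (z of spring in the frame of plunger between -0.003 and 0.004 m and horizontal distance between spring and plunger below 0.004 m and angle between spring's own z axis and vertical below 0.1 rad and linear speed of spring below 0.02 m/s); the robot touches nothing.
It fails at once if the spring is forced against the rod, its collars or seat with more than 40 N (contact force between spring and plunger above 40 N).
It fails at once if the jar is moved by more than 20 mm (distance of grease_jar from where it was at the start of the episode above 0.02 m).
It fails at once if the pulley is moved by more than 20 mm (distance of pulley from where it was at the start of the episode above 0.02 m).
It fails at once if the bearing is moved by more than 20 mm (distance of bearing from where it was at the start of the episode above 0.02 m).
It also fails if it takes over 72 s, if anything falls off the work surface, if the arm or the gripper's body presses on something with over 40 N, if the wrist force passes 120 N, or if a joint passes its speed limit or range.

## Working session

There is one attempt and no reset: what is moved stays moved. The work goes in short steps, Python scripts to look and compute and a shell command to move; the robot and the scene stay as the last step left them, time stands still between calls to the robot, and variables do not carry over. Pictures are saved under pics/ and viewed, at most 10 in all, crops included, and the job is handed in when it is done.

```bash
mkdir -p pics
cat > h.py <<'E'
import numpy as np,cv2
from workcell import readout,imaging,manip
def cam(n,save=None):
    c=imaging.camera(n); c['R']=cv2.Rodrigues(np.array(c['rvec'],float))[0]; c['t']=np.array(c['tvec'],float).ravel()
    if save: cv2.imwrite(f'pics/{save}.png',cv2.cvtColor(c['color'],cv2.COLOR_RGB2BGR))
    return c
def ray(c,u,v):
    d=c['R'].T@np.array([(u-c['cx'])/c['fx'],(v-c['cy'])/c['fy'],1.]); return -c['R'].T@c['t'],d/np.linalg.norm(d)
def onz(c,u,v,z):
    o,d=ray(c,u,v); return o+d*(z-o[2])/d[2]
def tri(r1,r2):
    (a,b),(c,d)=r1,r2
    s=np.linalg.lstsq(np.c_[b,-d],c-a,rcond=None)[0]
    p,q=a+s[0]*b,c+s[1]*d; return (p+q)/2,np.linalg.norm(p-q)
def proj(c,p):
    q=c['R']@np.asarray(p,float)+c['t']; return c['fx']*q[0]/q[2]+c['cx'],c['fy']*q[1]/q[2]+c['cy']
E
python3 - <<'E'
from h import *
ims=[]
for n in('top','side'):
    c=cam(n,n+'0'); o=ray(c,0,0)[0]; print(n,c['fx'],o,c['R'][2])
print(readout.get_obs())
E
```

```text
top 375.6999895867833 [ 0.39481322 -0.19581419  1.26965689] [ 0.1133305   0.0208052  -0.99333949]
side 439.00790962891045 [0.18876131 0.90885631 1.00129164] [ 0.22041044 -0.74801939 -0.62600817]
{'clock': 0.1, 'joint_pos': array([ 1.30441016,  0.33279942, -0.06470295,  1.46086591,  0.02160393,
        1.34991323, -0.08847458]), 'joint_velocities': array([-0.00058983, -0.00195511, -0.00126936, -0.00152067,  0.00042277,
       -0.00032252,  0.00102683]), 'tau': array([ 1.28230338e-03, -6.26747203e+01,  4.93925647e-02, -3.92434001e+01,
        1.63773500e-02,  6.93977578e-03,  1.12602002e-04]), 'position': array([ 0.15078156, -0.6062069 ,  0.24759718]), 'ee_rot': array([ 9.92577078e-01,  1.21615489e-01, -1.09298804e-04, -6.35815625e-04]), 'ft_force': array([-0.75278395,  0.21486868,  0.0954746 ]), 'torque': array([0.03456184, 0.02955903, 0.01451934]), 'grasp_force': 0.0, 'grip_width': 0.9961877805532582}
```

View pics/top0.png

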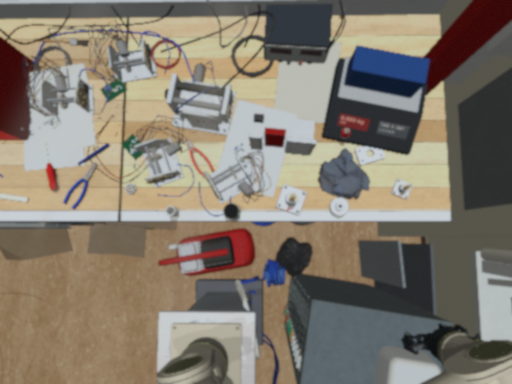

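View pics/side0.png

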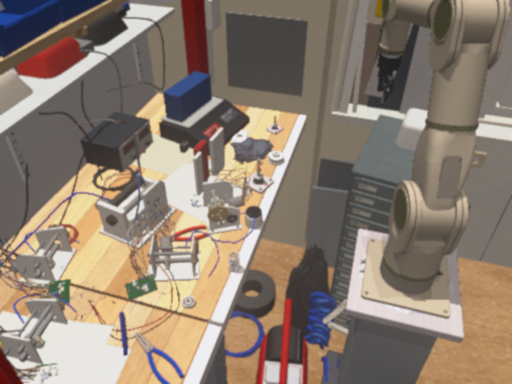

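Top view: the larger stand is at about (291,198) and the smaller one at (401,189). The spring is at (173,211), jar (232,212), pulley (339,206) and bearing (131,189). In the side view the stand is at (260,180) and the spring at (235,262). Next I'll enlarge these.

Run:
```python
import cv2,numpy as np
t=cv2.imread('pics/top0.png');s=cv2.imread('pics/side0.png')
f=lambda im,u,v,w,h:cv2.resize(im[v:v+h,u:u+w],(400,300),interpolation=cv2.INTER_CUBIC)
a=np.vstack([np.hstack([f(t,268,178,48,36),f(t,150,194,48,36)]),np.hstack([f(s,236,158,48,36),f(s,211,244,48,36)])])
cv2.imwrite('pics/z0.png',a)
```

```text
(no output)
```

View pics/z0.png

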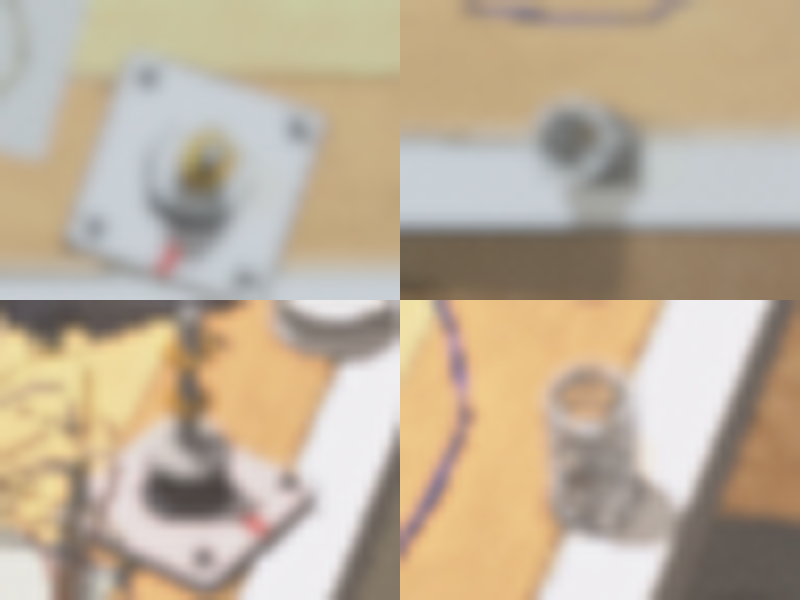

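The crops show the plate centre at about top (291.8,199), the red mark at (288.4,209) and the collars and rod at (293,196.6). The spring's top ring is at top (170.5,210.5) and side (234,255). I'll measure these and enlarge the spring bore to look for the tooth.

Run:
```python
from h import *
T=[cam('top') for _ in range(6)];S=[cam('side') for _ in range(6)]
t=np.mean([c['color'] for c in T],0);s=np.mean([c['color'] for c in S],0)
print('noise',np.std([c['color'][210,171] for c in T],0))
np.save('t.npy',t);np.save('s.npy',s)
f=lambda im,u,v,w,h:cv2.resize(np.clip((im[v:v+h,u:u+w]-40)*1.4,0,255).astype(np.uint8)[:,:,::-1],(400,300),interpolation=cv2.INTER_NEAREST)
cv2.imwrite('pics/z1.png',np.vstack([np.hstack([f(t,160,202,24,18),f(t,282,187,24,18)]),np.hstack([f(s,223,250,32,24),f(s,246,148,32,24)])]))
T,S=T[0],S[0]
hsv=cv2.cvtColor(T['color'],cv2.COLOR_RGB2HSV)
m=((hsv[...,0]<8)|(hsv[...,0]>172))&(hsv[...,1]>90)
ys,xs=np.nonzero(m[203:214,282:296]);print('red top',xs.mean()+282,ys.mean()+203,onz(T,xs.mean()+282,ys.mean()+203,.012))
hs=cv2.cvtColor(S['color'],cv2.COLOR_RGB2HSV)
m=((hs[...,0]<8)|(hs[...,0]>172))&(hs[...,1]>90)
ys,xs=np.nonzero(m[178:192,258:276]);print('red side',xs.mean()+258,ys.mean()+178,onz(S,xs.mean()+258,ys.mean()+178,.012))
print('spring top',onz(T,170.5,210.8,.056),'side',onz(S,234.,255.2,.056), tri(ray(T,170.5,210.8),ray(S,234,255.2)))
print('plate top', onz(T,291.8,199,.012))
# nadir pixel & base
print(proj(T,[.3948,-.1958,0]))
```

```text
noise [0.372678   0.47140452 0.372678  ]
red top nan nan [nan nan nan]
red side nan nan [nan nan nan]
spring top [0.47934622 0.11392009 0.056     ] side [0.47900906 0.1165193  0.056     ] (array([0.47961714, 0.11454437, 0.05365814]), np.float64(0.00022035573040162437))
plate top [ 0.52208782 -0.28323169  0.012     ]
(np.float64(265.79965012004254), np.float64(237.10608195254952))<stdin>:11: RuntimeWarning: Mean of empty slice.
  ret = ret.dtype.type(ret / rcount)
<stdin>:14: RuntimeWarning: Mean of empty slice.
```

View pics/z1.png

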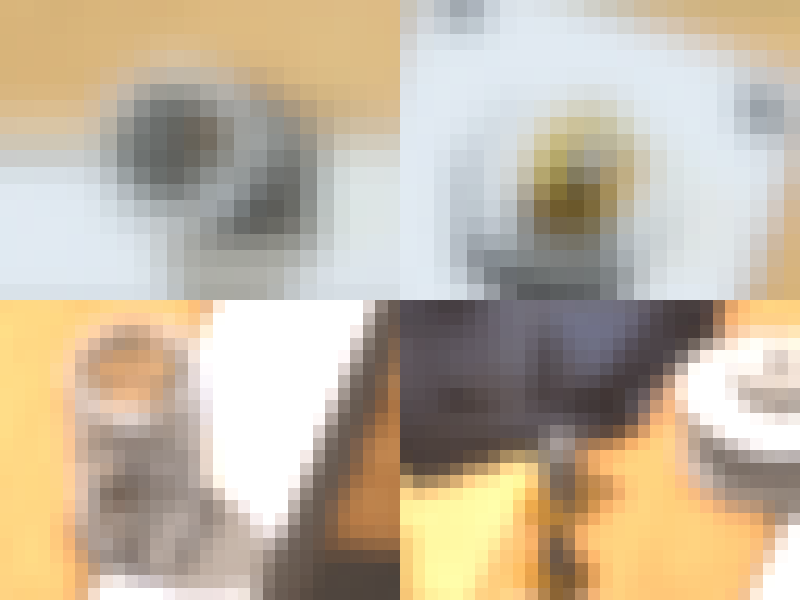

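The rod tip is at about top (293.2,196.1) and side (258.1,158.5). The tooth cannot be made out in the bore, so I'll find the notches by feel.

```bash
cat >> h.py <<'E'
from scipy.spatial.transform import Rotation as Ro
def plan(p):
    o=readout.get_obs(); R=Ro.from_quat(o['ee_rot']).as_matrix()
    d=R.T@(np.array(p)-o['position'])/.4
    print('frac',d.round(4),'rows',np.linalg.norm(d*.4)/.0417,'pos',o['position'].round(4),'toolx ang',np.degrees(np.arctan2(R[1,0],R[0,0])).round(1),'tilt',R[:,2].round(4),'j',o['joint_pos'].round(2),'F',o['ft_force'].round(1),'t',o['clock'],o['grip_width'])
E
python3 - <<'E'
from h import *
T=cam('top');S=cam('side')
print('tip',tri(ray(T,293.2,196.1),ray(S,258.1,158.5)))
for c,(u,v) in ((T,(288,209)),(S,(266,184.6))):
    im=c['color'];w=im[int(v)-6:int(v)+6,int(u)-8:int(u)+8].astype(int)
    m=(w[...,0]-np.maximum(w[...,1],w[...,2]))>25
    ys,xs=np.nonzero(m);wt=(w[...,0]-w[...,2])[m]
    if len(xs):
        U,V=np.average(xs,weights=wt)+int(u)-8,np.average(ys,weights=wt)+int(v)-6;print(len(xs),U,V,onz(c,U,V,.012))
# brass in top
w=T['color'][185:210,280:306].astype(int);m=(w[...,0]-w[...,2])>45
m&=np.hypot(*(np.mgrid[185:210,280:306]-np.array([196.5,293.5])[:,None,None]))<6
ys,xs=np.nonzero(m);print('brass',len(xs),xs.mean()+280,ys.mean()+185,onz(T,xs.mean()+280,ys.mean()+185,.088))
# plate: corner screws in top
for u,v in((285.4,187),(303.2,193.1),(279.2,205.2),(297.2,211.2)):print(onz(T,u,v,.014))
plan([.40,-.42,.248])
E
```

```text
tip (array([ 0.52197349, -0.2805207 ,  0.11162066]), np.float64(0.0019284672574221662))
7 287.8346153846154 208.72692307692307 [ 0.48935159 -0.26968351  0.012     ]
14 266.2245557350565 184.421647819063 [ 0.48871569 -0.2701093   0.012     ]
brass 10 291.4 197.6 [ 0.5188398  -0.27672731  0.088     ]
[ 0.56250544 -0.26193738  0.014     ]
[ 0.54176658 -0.32147707  0.014     ]
[ 0.50104342 -0.24077606  0.014     ]
[ 0.48091917 -0.30073939  0.014     ]
frac [ 0.717  -0.3022  0.0008] rows 7.463612310369864 pos [ 0.1509 -0.6065  0.2483] toolx ang 14.0 tilt [-0.e+00 -1.e-04 -1.e+00] j [ 1.3   0.33 -0.06  1.46  0.02  1.35 -0.09] F [ 0.2  0.2 -0.5] t 0.8 1.0033595514294538
```

```bash
python3 -m crank '[[0.1,-0.04,0,0],[0.2,-0.08,0,0],[0.3,-0.125,0,0],[0.4,-0.165,0,0],[0.5,-0.21,0,0]]' 0 20; python3 -m crank '[[0.1,-0.04,0,0],[0.17,-0.12,0,0],[0.2,-0.21,0,0],[0.24,-0.3,0,0],[0.26,-0.4,0,0]]';python3 -c "
from h import *
plan([.4795,.1145,.248])"
```

```text
clock: 1.22
position: [0.3193, -0.4807, 0.2486]
ee_rot: [0.993, 0.121, 0.0, 0.0]
ft_force: [0.6, -0.7, 0.5]
grip_width: 0.503
grasp_force: 0.0
clock: 1.63
position: [0.3813, -0.2995, 0.2482]
ee_rot: [0.992, 0.122, 0.0, 0.0]
ft_force: [0.9, 1.7, 0.4]
grip_width: 0.5
grasp_force: 0.0
frac [ 4.895e-01 -9.444e-01  5.000e-04] rows 10.203369124756021 pos [ 0.3813 -0.2995  0.2482] toolx ang 14.1 tilt [ 6.e-04 -1.e-04 -1.e+00] j [ 0.89  0.04 -0.32  1.8   0.01  1.3  -0.76] F [0.9 1.7 0.4] t 1.6333 0.5004616841765389
```

```bash
python3 -m crank '[[0.05,-0.09,0,0.11],[0.1,-0.19,0,0.22],[0.15,-0.28,0,0.33],[0.2,-0.37,0,0.44],[0.25,-0.47,0,0.55]]' 0.2 20; python3 -c "
from h import *
plan([.4795,.1145,.15])"
```

```text
clock: 2.05
position: [0.4268, -0.1169, 0.2486]
ee_rot: [0.988, -0.155, 0.0, 0.0]
ft_force: [0.6, -0.5, 0.3]
grip_width: 0.602
grasp_force: 0.0
frac [-0.0518 -0.5912  0.2463] rows 6.1637467897170355 pos [ 0.4268 -0.1169  0.2486] toolx ang -17.8 tilt [ 8.e-04 -8.e-04 -1.e+00] j [ 0.71 -0.05 -0.52  1.89 -0.03  1.3  -1.69] F [ 0.6 -0.5  0.3] t 2.05 0.6017962081331233
```

```bash
python3 -m crank '[[-0.01,-0.1,0,-0.11],[-0.02,-0.2,0,-0.22],[-0.03,-0.3,0,-0.33],[-0.04,-0.4,0,-0.44],[-0.05,-0.49,0,-0.55]]'; python3 -m crank '[[0,0,0,-0.11],[0,0,0,-0.22],[0,0,0,-0.33],[0,0,0,-0.44],[0,0,0,-0.55]]'; python3 -c "
from h import *
plan([.4795,.1145,.13])"
```

```text
clock: 2.47
position: [0.4666, 0.0767, 0.2488]
ee_rot: [0.99, 0.138, 0.001, 0.0]
ft_force: [0.2, -0.4, -0.2]
grip_width: 0.599
grasp_force: 0.0
clock: 2.88
position: [0.4665, 0.0743, 0.2484]
ee_rot: [0.911, 0.413, 0.0, 0.0]
ft_force: [0.4, 0.1, -0.5]
grip_width: 0.603
grasp_force: 0.0
frac [ 0.0971 -0.0419  0.296 ] rows 3.015419861133997 pos [0.4665 0.0743 0.2484] toolx ang 48.8 tilt [ 3.e-04 -2.e-04 -1.e+00] j [ 0.5   0.04 -0.76  1.81  0.03  1.3  -0.99] F [ 0.4  0.1 -0.5] t 2.8833 0.6030457410857722
```

```bash
python3 -m crank '[[0.05,-0.02,0.08,0],[0.097,-0.042,0.15,0],[0.097,-0.042,0.24,0],[0.097,-0.042,0.29,0],[0.097,-0.042,0.29,0]]'; python3 -c "
from h import *
plan([.4795,.1145,.038]);cam('side','s1');cam('top','t1')
a=cv2.imread('pics/s1.png')[205:295,185:285];b=cv2.imread('pics/t1.png')[170:245,120:220]
cv2.imwrite('pics/z2.png',np.hstack([cv2.resize(a,(400,360)),cv2.resize(b,(400,360))]))"
```

```text
clock: 3.3
position: [0.4771, 0.1139, 0.1284]
ee_rot: [0.912, 0.411, -0.003, -0.001]
ft_force: [-0.6, -0.5, 0.8]
grip_width: 0.598
grasp_force: 0.0
frac [0.006  0.0045 0.226 ] rows 2.1687655885463766 pos [0.4771 0.1139 0.1284] toolx ang 48.5 tilt [-6.6e-03 -5.0e-04 -1.0e+00] j [ 0.39  0.24 -0.79  1.91  0.19  1.07 -1.2 ] F [-0.6 -0.5  0.8] t 3.3 0.5976477379049241
```

View pics/z2.png

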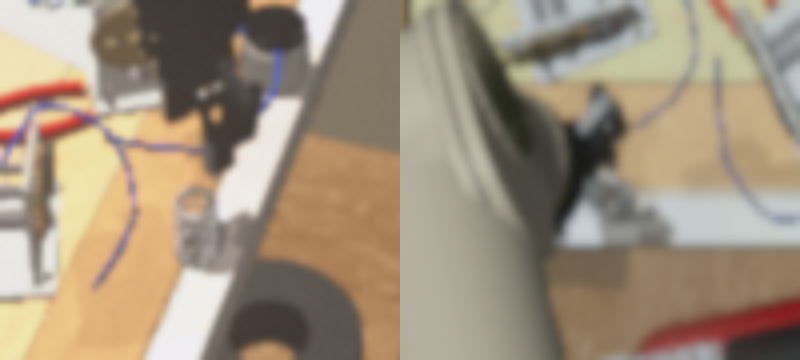

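The picture shows the open fingers above the spring (side crop (230,140) against spring (200,225)), lined up as planned. Next I'll descend and grip.

```bash
python3 -m crank '[[0.006,0.004,0.08,0],[0.006,0.004,0.16,0],[0.006,0.004,0.22,0],[0.006,0.004,0.226,0],[0.006,0.004,0.226,0]]'; python3 -c "
from h import *
plan([.4795,.1145,.038])"; python3 -m crank '[[0,0,0,0],[0,0,0,0],[0,0,0,0],[0,0,0,0],[0,0,0,0]]' -1 60;  python3 -m crank '[[0,0,0,0],[0,0,0,0],[0,0,0,0]]';python3 -c "
from h import *
plan([.4795,.1145,.038])"
```

```text
clock: 3.82
position: [0.483, 0.115, 0.0429]
ee_rot: [0.912, 0.41, 0.0, 0.0]
ft_force: [-0.0, 0.4, 0.9]
grip_width: 0.601
grasp_force: 0.0
frac [-0.0067 -0.0056  0.0123] rows 0.1448680473136273 pos [0.483  0.115  0.0429] toolx ang 48.5 tilt [ 2.e-04  1.e-04 -1.e+00] j [ 0.33  0.38 -0.74  1.97  0.32  0.91 -1.3 ] F [-0.   0.4  0.9] t 3.8167 0.6010109017511495
clock: 4.23
position: [0.4841, 0.1156, 0.0443]
ee_rot: [0.912, 0.411, 0.002, 0.001]
ft_force: [-1.8, 0.1, 8.8]
grip_width: 0.349
grasp_force: 58.6
clock: 4.48
position: [0.4841, 0.1156, 0.0443]
ee_rot: [0.912, 0.411, 0.002, 0.001]
ft_force: [-1.5, 0.7, 7.9]
grip_width: 0.346
grasp_force: 58.7
frac [-0.0097 -0.0069  0.0157] rows 0.18918659200029703 pos [0.4841 0.1156 0.0443] toolx ang 48.5 tilt [ 3.9e-03  2.0e-04 -1.0e+00] j [ 0.33  0.37 -0.74  1.97  0.32  0.91 -1.3 ] F [-1.5  0.7  7.9] t 4.4833 0.3462712940398852
```

```bash
python3 -m crank '[[0,0,-0.08,0],[0,0,-0.18,0],[0,0,-0.28,0],[0,0,-0.36,0],[0,0,-0.36,0]]'; python3 -c "
from h import *
plan([.522,-.10,.185]);plan([.5247,-.278,.185])"
```

```text
clock: 4.9
position: [0.4856, 0.1165, 0.1938]
ee_rot: [0.912, 0.411, 0.005, 0.002]
ft_force: [1.0, 0.6, -1.1]
grip_width: 0.347
grasp_force: 59.4
frac [-0.3454  0.4263  0.0227] rows 5.267654033023526 pos [0.4856 0.1165 0.1938] toolx ang 48.5 tilt [ 1.140e-02  5.000e-04 -9.999e-01] j [ 0.42  0.16 -0.81  1.83  0.13  1.19 -1.15] F [ 1.   0.6 -1.1] t 4.9 0.34685949749017503
frac [-0.6743  0.7262  0.0225] rows 9.507905158556932 pos [0.4856 0.1165 0.1938] toolx ang 48.5 tilt [ 1.140e-02  5.000e-04 -9.999e-01] j [ 0.42  0.16 -0.81  1.83  0.13  1.19 -1.15] F [ 1.   0.6 -1.1] t 4.9 0.34685949749017503
```

```bash
python3 -m crank '[[-0.07,0.07,0,0],[-0.14,0.15,0,0],[-0.21,0.22,0,0],[-0.28,0.3,0,0],[-0.35,0.37,0,0]]'; python3 -m crank '[[-0.07,0.07,0,0],[-0.14,0.15,0,0],[-0.21,0.22,0,0],[-0.28,0.3,0,0],[-0.325,0.355,0,0]]';  python3 -m crank '[[0,0,0,0],[0,0,0,0]]';python3 -c "
from h import *
plan([.5247,-.278,.185]);cam('side','s2');cam('top','t2')
a=cv2.imread('pics/s2.png')[110:210,210:310];b=cv2.imread('pics/t2.png')[150:250,240:340]
cv2.imwrite('pics/z3.png',np.hstack([cv2.resize(a,(400,400),interpolation=2),cv2.resize(b,(400,400),interpolation=2)]))"
```

```text
clock: 5.32
position: [0.5009, -0.09, 0.1876]
ee_rot: [0.912, 0.411, 0.001, 0.001]
ft_force: [1.1, 0.1, -1.4]
grip_width: 0.348
grasp_force: 59.4
clock: 5.73
position: [0.5201, -0.284, 0.1873]
ee_rot: [0.912, 0.409, 0.0, 0.001]
ft_force: [0.8, -0.4, -0.3]
grip_width: 0.349
grasp_force: 59.4
clock: 5.9
position: [0.5205, -0.2813, 0.1868]
ee_rot: [0.912, 0.409, 0.0, 0.0]
ft_force: [0.0, 0.7, -0.3]
grip_width: 0.348
grasp_force: 59.5
frac [0.013  0.0024 0.0044] rows 0.13386849198463072 pos [ 0.5205 -0.2813  0.1868] toolx ang 48.3 tilt [ 1.2e-03 -3.0e-04 -1.0e+00] j [ 0.84  0.35 -0.52  1.61  0.18  1.23 -0.44] F [ 0.   0.7 -0.3] t 5.9 0.3480827020073746
```

View pics/z3.png

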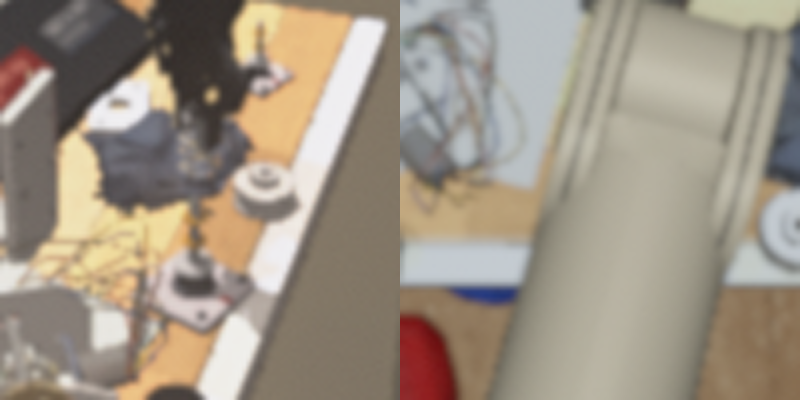

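The side crop shows the spring bottom at about crop (205,172) just above the rod tip at (197,178). The arm hides the top view. I'll correct, then compare again at higher zoom.

```bash
python3 -m crank '[[0.013,0.002,0.02,0],[0.013,0.002,0.04,0],[0.013,0.002,0.04,0]]';python3 -c "
from h import *
plan([.5242,-.2782,.185]);S=cam('side');o=readout.get_obs()['position']
a=S['color'][140:180,240:280]
cv2.imwrite('pics/z4.png',cv2.resize(a[:,:,::-1],(600,600),interpolation=0))
off=-.0037*np.array([.665,.747,0])
for dz in(-.0443,.0117):
  p=o+off+[0,0,dz];print('pred spring',proj(S,p), [proj(S,p+.016*np.r_[S['R'][0,:2],0]*s)[0] for s in(1,-1)])
for z in(.112,.091,.065,.04):print('pred rod',proj(S,[.5217,-.281,z]))
"
```

```text
clock: 6.25
position: [0.5243, -0.2742, 0.168]
ee_rot: [0.911, 0.412, -0.001, -0.001]
ft_force: [-0.7, 0.3, -0.6]
grip_width: 0.349
grasp_force: 59.5
frac [-0.0078  0.0063 -0.0424] rows 0.41774362397746706 pos [ 0.5243 -0.2742  0.168 ] toolx ang 48.6 tilt [-0.002   0.0013 -1.    ] j [ 0.83  0.37 -0.52  1.63  0.19  1.2  -0.46] F [-0.7  0.3 -0.6] t 6.25 0.3489487849613392
pred spring (np.float64(258.2006474594506), np.float64(156.01737690169406)) [np.float64(262.852883706951), np.float64(253.54818933068103)]
pred spring (np.float64(258.3724937293901), np.float64(142.41297039519233)) [np.float64(263.13531641645113), np.float64(253.60943848671835)]
pred rod (np.float64(258.4917216193846), np.float64(158.38150266923148))
pred rod (np.float64(258.42724562738726), np.float64(163.26797698503574))
pred rod (np.float64(258.3489339523897), np.float64(169.20302314173867))
pred rod (np.float64(258.27517020701987), np.float64(174.79339307667294))
```

View pics/z4.png

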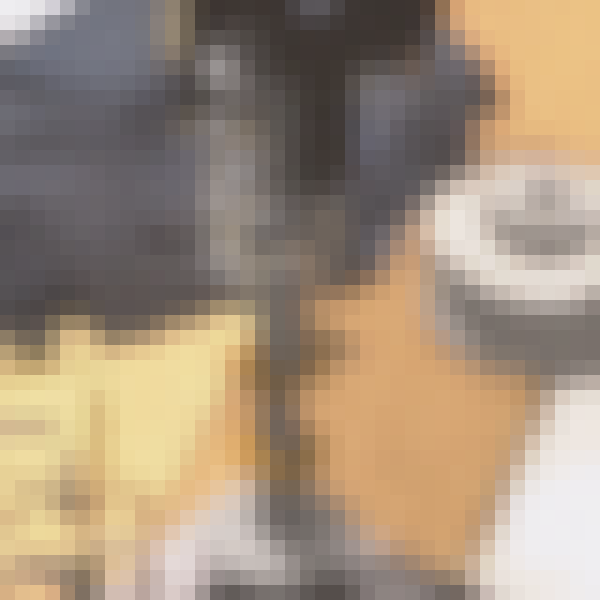

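The side view shows the spring across 253.3–263 px, centre about 257.8, with the rod at about 258.5. That is aligned to about 1–2 mm, so I'll make a small correction and descend lightly.

```bash
python3 -m crank '[[-0.009,0.005,0,0],[-0.009,0.005,0,0],[-0.009,0.005,0,0],[-0.009,0.005,0.02,0],[-0.009,0.005,0.04,0]]';python3 -c "
from h import *
plan([.5235,-.2782,.15])"; python3 -m crank '[[0,0,0.01,0],[0,0,0.02,0],[0,0,0.02,0]]';python3 -c "
from h import *
plan([.5235,-.2782,.15])"
```

```text
clock: 6.72
position: [0.5241, -0.2801, 0.1538]
ee_rot: [0.912, 0.411, 0.0, 0.0]
ft_force: [-0.3, -0.0, -0.5]
grip_width: 0.348
grasp_force: 59.5
frac [ 0.0026 -0.0044  0.0095] rows 0.1030332966367132 pos [ 0.5241 -0.2801  0.1538] toolx ang 48.5 tilt [ 1.1e-03 -6.0e-04 -1.0e+00] j [ 0.83  0.38 -0.52  1.64  0.2   1.17 -0.46] F [-0.3 -0.  -0.5] t 6.7167 0.3475955812552159
clock: 6.97
position: [0.5233, -0.2797, 0.1447]
ee_rot: [0.912, 0.411, -0.0, -0.001]
ft_force: [1.1, -0.5, -0.8]
grip_width: 0.346
grasp_force: 59.5
frac [ 0.003  -0.0022 -0.0134] rows 0.13289153083189983 pos [ 0.5233 -0.2797  0.1447] toolx ang 48.5 tilt [-1.4e-03  9.0e-04 -1.0e+00] j [ 0.83  0.39 -0.51  1.65  0.21  1.16 -0.46] F [ 1.1 -0.5 -0.8] t 6.9667 0.3464538014679396
```

The spring is threaded over the tip with no contact force. I'll ease it down to the upper collar.

```bash
python3 -m crank '[[0,0,0.01,0],[0,0,0.02,0],[0,0,0.02,0]]';python3 -m crank '[[0,0,0.003,0],[0,0,0.005,0],[0,0,0.005,0]]';python3 -m crank '[[0,0,0.003,0],[0,0,0.005,0],[0,0,0.005,0]]'; python3 -c "
from h import *
plan([.5235,-.2782,.135])"
```

```text
clock: 7.22
position: [0.5236, -0.2798, 0.1371]
ee_rot: [0.912, 0.411, -0.0, -0.0]
ft_force: [-0.5, 1.1, -0.2]
grip_width: 0.35
grasp_force: 59.5
clock: 7.47
position: [0.5239, -0.2799, 0.1359]
ee_rot: [0.912, 0.411, 0.0, 0.0]
ft_force: [-0.3, -0.4, -1.3]
grip_width: 0.348
grasp_force: 59.5
clock: 7.72
position: [0.5241, -0.28, 0.1343]
ee_rot: [0.912, 0.411, 0.0, 0.0]
ft_force: [-0.4, -0.6, 2.4]
grip_width: 0.347
grasp_force: 59.8
frac [ 0.0024 -0.0042 -0.0018] rows 0.04961704958858163 pos [ 0.5241 -0.28    0.1343] toolx ang 48.5 tilt [ 7.e-04 -4.e-04 -1.e+00] j [ 0.83  0.4  -0.51  1.66  0.21  1.14 -0.46] F [-0.4 -0.6  2.4] t 7.7167 0.3466329263858238
```

```bash
cat > ck.py <<'E'
from h import *
import sys
F=[];
o=readout.get_obs();f=o['ft_force']
R=Ro.from_quat(o['ee_rot']).as_matrix()
print('z %.4f F %s Tz %.2f tx %.1f j7 %.2f t %.1f'%(o['position'][2],f.round(1),o['torque'][2],np.degrees(np.arctan2(R[1,0],R[0,0])),o['joint_pos'][6],o['clock']), o['position'][:2].round(4))
sys.exit(1 if f[2]<float(sys.argv[1]) or abs(o['torque'][2])>.2 or np.hypot(f[0],f[1])>9 else 0)
E
python3 -m crank '[[0,0,0.003,0],[0,0,0.006,0],[0,0,0.006,0],[0,0,0.006,0]]' - 25 >/dev/null; python3 ck.py 4 && python3 -m crank '[[0,0,0,-0.06],[0,0,0,-0.12],[0,0,0,-0.18],[0,0,0,-0.24]]' >/dev/null; python3 ck.py 4
```

```text
z 0.1323 F [-1.3  0.4  7. ] Tz 0.01 tx 48.5 j7 -0.47 t 8.1 [ 0.5243 -0.28  ]
z 0.1320 F [-3.   3.7  9. ] Tz -0.06 tx 63.1 j7 -0.23 t 8.4 [ 0.524  -0.2789]
```

```bash
python3 -m crank '[[0,-0.003,0,-0.06],[0,-0.004,0,-0.12],[0,-0.005,0,-0.18],[0,-0.006,0,-0.24]]' >/dev/null; python3 ck.py 4 && python3 -m crank '[[0,-0.001,0,-0.06],[0,-0.002,0,-0.12],[0,-0.003,0,-0.18],[0,-0.003,0,-0.24]]' >/dev/null; python3 ck.py 4
```

```text
z 0.1323 F [-1.3  3.8  7.5] Tz -0.05 tx 77.5 j7 0.01 t 8.7 [ 0.5225 -0.2779]
z 0.1322 F [-2.2  4.4  6.9] Tz -0.06 tx 91.9 j7 0.25 t 9.1 [ 0.5211 -0.2777]
```

```bash
python3 -m crank '[[0.002,-0.002,0,-0.06],[0.002,-0.003,0,-0.12],[0.002,-0.004,0,-0.18],[0.002,-0.004,0,-0.24]]' >/dev/null; python3 ck.py 4 && python3 -m crank '[[0,-0.001,0,-0.06],[0,-0.002,0,-0.12],[0,-0.003,0,-0.18],[0,-0.003,0,-0.24]]' >/dev/null; python3 ck.py 4&& python3 -m crank '[[0,-0.001,0,-0.06],[0,-0.002,0,-0.12],[0,-0.003,0,-0.18],[0,-0.003,0,-0.24]]' >/dev/null; python3 ck.py 4
```

```text
z 0.1324 F [-2.   1.2  8. ] Tz -0.09 tx 106.3 j7 0.49 t 9.4 [ 0.5195 -0.2778]
z 0.1324 F [-0.3 -1.3  5.4] Tz -0.08 tx 120.7 j7 0.72 t 9.7 [ 0.5184 -0.2785]
z 0.1325 F [ 0.2 -1.9  6.6] Tz -0.09 tx 135.0 j7 0.96 t 10.1 [ 0.5174 -0.2795]
```

```bash
for i in 1; do python3 -m crank '[[0,-0.001,0,-0.06],[0,-0.002,0,-0.12],[0,-0.002,0,-0.18],[0,-0.0025,0,-0.24]]' >/dev/null; python3 ck.py 4 && python3 -m crank '[[0,-0.001,0,-0.06],[0,-0.002,0,-0.12],[0,-0.002,0,-0.18],[0,-0.0025,0,-0.24]]' >/dev/null; python3 ck.py 4&& python3 -m crank '[[0,-0.001,0,-0.06],[0,-0.002,0,-0.12],[0,-0.002,0,-0.18],[0,-0.0025,0,-0.24]]' >/dev/null; python3 ck.py 4; done
```

```text
z 0.1326 F [ 0.4 -2.   6.5] Tz -0.02 tx 149.4 j7 1.19 t 10.4 [ 0.5169 -0.2804]
z 0.1326 F [ 1.5 -0.8  6.7] Tz -0.05 tx 163.8 j7 1.43 t 10.7 [ 0.5165 -0.2812]
z 0.1327 F [ 1.5 -2.4  6.9] Tz -0.03 tx 178.2 j7 1.66 t 11.1 [ 0.5163 -0.2823]
```

```bash
python3 -m crank '[[0,-0.002,0,-0.06],[0,-0.003,0,-0.12],[0,-0.003,0,-0.18],[0,-0.0035,0,-0.24]]' >/dev/null; python3 ck.py 4 && python3 -m crank '[[0,-0.001,0,-0.06],[0,-0.002,0,-0.12],[0,-0.002,0,-0.18],[0,-0.0025,0,-0.24]]' >/dev/null; python3 ck.py 4&& python3 -m crank '[[0,-0.001,0,-0.06],[0,-0.002,0,-0.12],[0,-0.002,0,-0.18],[0,-0.0025,0,-0.24]]' >/dev/null; python3 ck.py 4
```

```text
z 0.1327 F [ 2.1 -1.9  5.8] Tz -0.01 tx -167.4 j7 1.89 t 11.4 [ 0.5165 -0.2836]
z 0.1327 F [ 1.9 -1.3  5.8] Tz 0.02 tx -153.0 j7 2.12 t 11.7 [ 0.5167 -0.2846]
z 0.1328 F [ 2.2 -1.2  7. ] Tz -0.09 tx -138.6 j7 2.35 t 12.1 [ 0.5172 -0.2854]
```

```bash
python3 -m crank '[[0,-0.001,0,-0.05],[0,-0.002,0,-0.1],[0,-0.002,0,-0.15],[0,-0.0025,0,-0.2]]' >/dev/null; python3 ck.py 4
```

```text
z 0.1328 F [ 2.2 -1.1  6.9] Tz -0.06 tx -126.6 j7 2.54 t 12.4 [ 0.5179 -0.2861]
```

```bash
python3 -m crank '[[0,0,-0.012,0],[0,0.001,-0.015,0.115],[0,0.003,-0.015,0.23],[-0.001,0.004,-0.015,0.345],[-0.001,0.005,-0.015,0.46]]' >/dev/null
for i in a; do python3 -m crank '[[0,0.001,0,0.115],[0,0.002,0,0.23],[-0.001,0.003,0,0.345],[-0.001,0.005,0,0.46],[-0.002,0.006,0,0.575]]'>/dev/null;python3 ck.py -3
python3 -m crank '[[0,0.001,0,0.115],[0,0.002,0,0.23],[-0.001,0.003,0,0.345],[-0.001,0.005,0,0.46],[-0.002,0.006,0,0.575]]'>/dev/null
python3 -m crank '[[0,0.001,0,0.115],[0,0.002,0,0.23],[-0.001,0.003,0,0.345],[-0.001,0.005,0,0.46],[-0.002,0.006,0,0.575]]'>/dev/null;python3 ck.py -3
python3 -m crank '[[0,0.001,0,0.115],[0,0.002,0,0.23],[-0.001,0.003,0,0.345],[-0.001,0.005,0,0.46],[-0.002,0.006,0,0.575]]'>/dev/null; python3 ck.py -3;done
```

```text
z 0.1373 F [ 0.3  0.5 -0.2] Tz -0.01 tx 170.8 j7 1.54 t 13.2 [ 0.5143 -0.2811]
z 0.1373 F [ 0.6 -0.2 -1.2] Tz 0.00 tx 101.8 j7 0.41 t 14.1 [ 0.5178 -0.2776]
z 0.1373 F [-0.3  0.1 -0.7] Tz 0.03 tx 67.3 j7 -0.16 t 14.5 [ 0.5204 -0.2778]
```

```bash
python3 -m crank '[[0,0.006,0,0.1],[0,0.007,0,0.2],[-0.001,0.008,0.006,0.25],[-0.001,0.008,0.012,0.25],[-0.001,0.008,0.012,0.25]]' >/dev/null; python3 ck.py 4 && python3 -m crank '[[0,0.001,0,0.06],[0,0.0015,0,0.12],[0,0.002,0,0.18],[0,0.0025,0,0.24]]' >/dev/null; python3 ck.py 4&& python3 -m crank '[[0,0.001,0,0.06],[0,0.0015,0,0.12],[0,0.002,0,0.18],[0,0.0025,0,0.24]]' >/dev/null; python3 ck.py 4
```

```text
z 0.1328 F [-1.1  1.3  5.9] Tz 0.01 tx 52.8 j7 -0.40 t 14.9 [ 0.5236 -0.2795]
z 0.1333 F [-0.9 -3.   4.7] Tz 0.04 tx 38.2 j7 -0.64 t 15.2 [ 0.5242 -0.2812]
z 0.1333 F [-2.7 -3.   4.2] Tz 0.05 tx 23.8 j7 -0.87 t 15.6 [ 0.5246 -0.2823]
```

```bash
python3 -m crank '[[-0.002,0.002,0.002,0.06],[-0.002,0.003,0.002,0.12],[-0.002,0.003,0.002,0.18],[-0.002,0.0035,0.002,0.24]]' >/dev/null; python3 ck.py 3.5 && python3 -m crank '[[0,0.001,0,0.06],[0,0.0015,0,0.12],[0,0.002,0,0.18],[0,0.0025,0,0.24]]' >/dev/null; python3 ck.py 3.5&& python3 -m crank '[[0,0.001,0,0.06],[0,0.0015,0,0.12],[0,0.002,0,0.18],[0,0.0025,0,0.24]]' >/dev/null; python3 ck.py 3.5
```

```text
z 0.1326 F [-2.  -2.9  5.8] Tz 0.05 tx 9.4 j7 -1.11 t 15.9 [ 0.5243 -0.2841]
z 0.1316 F [-0.7 -0.2 -0.7] Tz 0.07 tx -5.0 j7 -1.35 t 16.2 [ 0.5245 -0.2836]
z 0.1316 F [-0.7 -0.2 -0.7] Tz 0.07 tx -5.0 j7 -1.35 t 16.2 [ 0.5245 -0.2836]
```

The force dropped at tx about -5°, so the tooth is in the upper notch. I'll ease it down.

```bash
python3 -m crank '[[0,0,0.004,0],[0,0,0.008,0],[0,0,0.008,0]]' >/dev/null; python3 ck.py -6;  python3 -m crank '[[0,0,0.004,0],[0,0,0.008,0],[0,0,0.008,0]]' >/dev/null; python3 ck.py -6
```

```text
z 0.1281 F [ 0.3 -1.1 -0.5] Tz 0.02 tx -4.8 j7 -1.35 t 16.5 [ 0.5246 -0.2836]
z 0.1251 F [ 0.1 -0.9 -1.3] Tz 0.03 tx -4.9 j7 -1.35 t 16.7 [ 0.5248 -0.2835]
```

```bash
python3 -m crank '[[0,0,0.01,0],[0,0,0.02,0],[0,0,0.032,0],[0,0,0.032,0]]' >/dev/null; python3 ck.py -6 && python3 -m crank '[[0,0,0.004,0],[0,0,0.008,0],[0,0,0.008,0]]' >/dev/null; python3 ck.py -6; python3 -m crank '[[0,0,0.003,0],[0,0,0.006,0],[0,0,0.006,0]]' >/dev/null; python3 ck.py 4
```

```text
z 0.1114 F [-1.1 -0.4 -1.2] Tz -0.00 tx -4.9 j7 -1.35 t 17.1 [ 0.5244 -0.2834]
z 0.1093 F [ 0.5  0.4 -0.9] Tz 0.02 tx -4.9 j7 -1.35 t 17.3 [ 0.5249 -0.2836]
z 0.1075 F [-1.7  1.2  5.3] Tz -0.01 tx -4.9 j7 -1.36 t 17.6 [ 0.5252 -0.2837]
```

```bash
python3 -m crank '[[0,0.001,0.003,0.06],[0,0.0015,0.003,0.12],[0,0.002,0.003,0.18],[0,0.0025,0.003,0.24]]' >/dev/null; python3 ck.py 3.5 && python3 -m crank '[[0,0.001,0,0.06],[0,0.0015,0,0.12],[0,0.002,0,0.18],[0,0.0025,0,0.24]]' >/dev/null; python3 ck.py 3.5&& python3 -m crank '[[0,0.001,0,0.06],[0,0.0015,0,0.12],[0,0.002,0,0.18],[0,0.0025,0,0.24]]' >/dev/null; python3 ck.py 3.5
```

```text
z 0.1064 F [-5.5  1.3  6.5] Tz 0.06 tx -19.5 j7 -1.59 t 17.9 [ 0.5242 -0.2851]
z 0.1062 F [-7.1  1.6  7.6] Tz 0.11 tx -33.9 j7 -1.83 t 18.2 [ 0.5235 -0.2856]
z 0.1060 F [-8.1  4.7  8.3] Tz 0.10 tx -48.3 j7 -2.07 t 18.6 [ 0.5228 -0.2859]
```

```bash
python3 -m crank '[[-0.003,0.001,0,0],[-0.004,0.002,0,0],[-0.004,0.0025,0,0.06],[-0.004,0.003,0,0.12],[-0.004,0.003,0,0.18]]' >/dev/null; python3 ck.py 3.5 && python3 -m crank '[[0,0.001,0,0.06],[0,0.0015,0,0.12],[0,0.002,0,0.18]]' >/dev/null; python3 ck.py 3.5
```

```text
z 0.1064 F [-4.5  3.7  7.5] Tz 0.09 tx -59.1 j7 -2.24 t 19.0 [ 0.5216 -0.2856]
z 0.1063 F [-3.8  4.3  6.8] Tz 0.10 tx -69.8 j7 -2.42 t 19.2 [ 0.5211 -0.2856]
```

```bash
python3 -m crank '[[0,0,-0.015,0],[0,-0.002,-0.018,-0.11],[0,-0.003,-0.018,-0.22],[0,-0.004,-0.018,-0.33],[-0.001,-0.005,-0.018,-0.44]]' >/dev/null; python3 ck.py -6; python3 -m crank '[[0,-0.001,0,-0.11],[0,-0.002,0,-0.22],[0,-0.003,0,-0.33],[-0.001,-0.004,0,-0.44],[-0.001,-0.005,0,-0.5]]' >/dev/null; python3 ck.py -6
```

```text
z 0.1135 F [-0.4  0.2 -0.6] Tz 0.01 tx -42.9 j7 -1.97 t 19.6 [ 0.5235 -0.2855]
z 0.1133 F [ 0.1  0.1 -0.6] Tz -0.04 tx -12.8 j7 -1.48 t 20.1 [ 0.5242 -0.2841]
```

Now I'll press down again lightly and search in the other direction.

```bash
python3 -m crank '[[0,0,0.008,0],[0,0,0.014,0],[0,0,0.018,0],[0,0,0.018,0]]' >/dev/null; python3 ck.py 3.5 && python3 -m crank '[[0,-0.001,0,-0.06],[0,-0.0015,0,-0.12],[0,-0.002,0,-0.18],[0,-0.0025,0,-0.24]]' >/dev/null; python3 ck.py 3.5&& python3 -m crank '[[0,-0.001,0,-0.06],[0,-0.0015,0,-0.12],[0,-0.002,0,-0.18],[0,-0.0025,0,-0.24]]' >/dev/null; python3 ck.py 3.5
```

```text
z 0.1065 F [-0.2  0.3  6.8] Tz 0.01 tx -13.4 j7 -1.49 t 20.4 [ 0.5247 -0.2841]
z 0.1070 F [1.9 1.8 5.6] Tz -0.09 tx 1.2 j7 -1.26 t 20.7 [ 0.5257 -0.2826]
z 0.1070 F [2.6 2.2 6.9] Tz -0.04 tx 15.6 j7 -1.02 t 21.1 [ 0.5258 -0.2813]
```

```bash
python3 -m crank '[[0.001,-0.001,0,-0.06],[0.001,-0.0015,0,-0.12],[0.001,-0.002,0,-0.18],[0.001,-0.0025,0,-0.24]]' >/dev/null; python3 ck.py 3.5 && python3 -m crank '[[0,-0.001,0,-0.06],[0,-0.0015,0,-0.12],[0,-0.002,0,-0.18],[0,-0.0025,0,-0.24]]' >/dev/null; python3 ck.py 3.5&& python3 -m crank '[[0,-0.001,0,-0.06],[0,-0.0015,0,-0.12],[0,-0.002,0,-0.18],[0,-0.0025,0,-0.24]]' >/dev/null; python3 ck.py 3.5
```

```text
z 0.1068 F [0.1 2.8 7.4] Tz -0.05 tx 30.0 j7 -0.79 t 21.4 [ 0.5256 -0.28  ]
z 0.1068 F [0.6 3.2 7.1] Tz -0.02 tx 44.4 j7 -0.55 t 21.7 [ 0.525  -0.2791]
z 0.1066 F [-0.1  3.5  6.1] Tz -0.07 tx 58.8 j7 -0.32 t 22.1 [ 0.5241 -0.2783]
```

```bash
python3 -m crank '[[0.001,-0.001,0,-0.06],[0.002,-0.0015,0,-0.12],[0.002,-0.002,0,-0.18],[0.002,-0.0025,0,-0.24]]' >/dev/null; python3 ck.py 3.5 && python3 -m crank '[[0,-0.001,0,-0.06],[0,-0.0015,0,-0.12],[0,-0.002,0,-0.18],[0,-0.0025,0,-0.24]]' >/dev/null; python3 ck.py 3.5&& python3 -m crank '[[0,-0.001,0,-0.06],[0,-0.0015,0,-0.12],[0,-0.002,0,-0.18],[0,-0.0025,0,-0.24]]' >/dev/null; python3 ck.py 3.5
```

```text
z 0.1058 F [ 0.3 -1.6 -0.4] Tz 0.01 tx 73.2 j7 -0.08 t 22.4 [ 0.5228 -0.2783]
z 0.1058 F [ 0.3 -1.6 -0.4] Tz 0.01 tx 73.2 j7 -0.08 t 22.4 [ 0.5228 -0.2783]
z 0.1058 F [ 0.3 -1.6 -0.4] Tz 0.01 tx 73.2 j7 -0.08 t 22.4 [ 0.5228 -0.2783]
```

The tooth is in the lower notch. I'll ease it down to the seat.

```bash
python3 -m crank '[[0,0,0.004,0],[0,0,0.01,0],[0,0,0.015,0],[0,0,0.015,0]]' >/dev/null; python3 ck.py -6; python3 -m crank '[[0,0,0.006,0],[0,0,0.014,0],[0,0,0.02,0],[0,0,0.02,0]]' >/dev/null; python3 ck.py -6
```

```text
z 0.0992 F [-0.4 -0.  -1.7] Tz 0.05 tx 73.0 j7 -0.09 t 22.7 [ 0.5225 -0.2777]
z 0.0913 F [ 0.4 -0.5 -2.2] Tz -0.05 tx 73.1 j7 -0.09 t 23.1 [ 0.5227 -0.2779]
```

```bash
python3 -m crank '[[0,0,0.006,0],[0,0,0.012,0],[0,0,0.012,0]]' >/dev/null; python3 ck.py -6; python3 -m crank '[[0,0,0.003,0],[0,0,0.006,0],[0,0,0.006,0]]' >/dev/null; python3 ck.py -6
```

```text
z 0.0865 F [-0.1  0.1 -0.4] Tz 0.04 tx 73.1 j7 -0.09 t 23.3 [ 0.5226 -0.2776]
z 0.0847 F [-0.6 -0.3 -1.2] Tz 0.03 tx 73.1 j7 -0.10 t 23.6 [ 0.5229 -0.2778]
```

```bash
python3 -m crank '[[0,0,0.002,0],[0,0,0.004,0],[0,0,0.004,0]]' >/dev/null; python3 ck.py -6; python3 -m crank '[[0,0,0.002,0],[0,0,0.004,0],[0,0,0.004,0]]' >/dev/null; python3 ck.py -6
```

```text
z 0.0834 F [-2.2  0.3  4.7] Tz -0.05 tx 73.1 j7 -0.10 t 23.8 [ 0.523  -0.2778]
z 0.0820 F [-2.3  2.   7. ] Tz -0.03 tx 73.1 j7 -0.10 t 24.1 [ 0.523  -0.2779]
```

The spring is on the seat (contact at the expected height). Next I'll ease off, release and retreat upwards.

```bash
python3 -m crank '[[0,0,-0.003,0],[0,0,-0.003,0]]' > /dev/null; python3 ck.py 0; python3 -m crank '[[0,0,0,0],[0,0,0,0],[0,0,0,0],[0,0,0,0],[0,0,0,0]]' 0.3 >/dev/null; python3 ck.py 0; python3 -m crank '[[0,0,-0.02,0],[0,0,-0.08,0],[0,0,-0.18,0],[0,0,-0.28,0],[0,0,-0.38,0]]'; python3 -m crank '[[-0.05,0,-0.05,0],[-0.15,0,-0.1,0],[-0.25,0,-0.1,0],[-0.35,0,-0.1,0],[-0.45,0,-0.1,0]]'; python3 -c "
from h import *
plan([.3,-.5,.3]);cam('side','s5');cam('top','t5')
a=cv2.imread('pics/s5.png')[140:200,230:290];b=cv2.imread('pics/t5.png')[170:230,260:320]
cv2.imwrite('pics/z5.png',np.hstack([cv2.resize(a,(400,400),interpolation=2),cv2.resize(b,(400,400),interpolation=2)]))"
```

```text
z 0.0833 F [-2.7  0.1  5.6] Tz -0.07 tx 73.1 j7 -0.10 t 24.2 [ 0.523  -0.2779]
z 0.0826 F [ 0.1 -0.3  0.5] Tz -0.02 tx 73.1 j7 -0.10 t 24.6 [ 0.5228 -0.2778]
clock: 25.05
position: [0.5226, -0.2775, 0.2371]
ee_rot: [0.803, 0.596, 0.0, -0.0]
ft_force: [0.7, -1.2, 0.3]
grip_width: 0.651
grasp_force: 0.0
clock: 25.47
position: [0.4697, -0.452, 0.2762]
ee_rot: [0.803, 0.596, -0.0, 0.001]
ft_force: [0.4, -0.7, -0.5]
grip_width: 0.647
grasp_force: 0.0
frac [-0.2382 -0.3709 -0.0598] rows 4.266490232595593 pos [ 0.4697 -0.452   0.2762] toolx ang 73.1 tilt [ 0.001  -0.0016 -1.    ] j [ 1.08  0.43 -0.54  1.32  0.22  1.45  0.26] F [ 0.4 -0.7 -0.5] t 25.4667 0.647238912088293
```

View pics/z5.png

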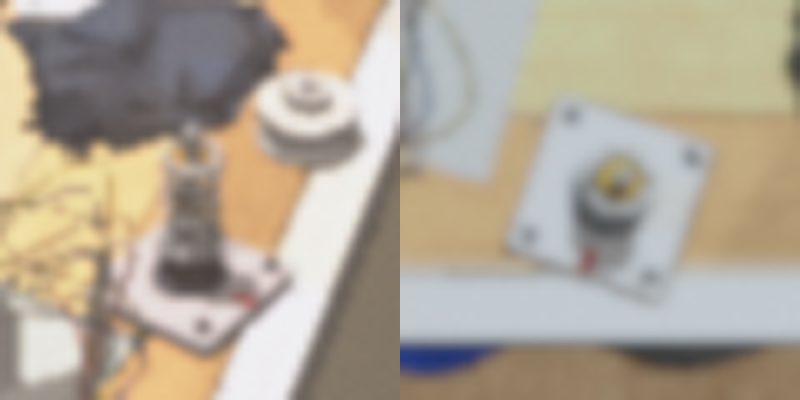

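Both views show the spring standing upright round the rod on the seat. Its top ring is at side (258.5,163), about 0.09–0.1 m high, with the rod tip above it and the gripper clear.

```bash
python3 -m crank '[[0,0,0,0],[0,0,0,0],[0,0,0,0]]' >/dev/null; python3 -c "
from workcell import manip
print(manip.hand_in())"
```

```text
the job is handed in; nothing more can be done
None
```

The spring is threaded past both collars, seated on the round steel seat and let go. I handed the job in at about 26 s; the judge's result was not shown to me, and the highest wrist force I saw in the readings was about 9 N.

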